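# Load the jar caddy for the next print run

### The arm

A 6-joint arm with a two-finger parallel gripper is mounted at the origin on a cart in front of the work surface, level with it; the furniture and walls round the work are solid. World frame = base frame: x ahead of the robot, y to its left, z up, the work surface at z = 0. Lengths are in m, angles in degrees, forces in N, time in s.
With the tool pointing down it reaches from about 0.35 to 0.85 m from the base axis. Payload 8.1 kg.
Tool frame: the origin (TCP) lies at the very end of the fingers, on their centre line; the grasp point (between the pads) lies 19 mm behind it; z points along the fingers, y is the line along which they close (so a half turn about z gives the same grasp; the last joint's range is limited). The gripper opens to 85 mm and grips with 20 to 120 N. Pads are 22 mm wide; open, the fingers measure 114 mm over their backs; the gripper's body (76 mm by 85 mm) begins 54 mm behind the grasp point. The pads swing forward as they close: fully open they stand 13 mm farther back than shut.
Start: joints at [-75.08, 7.471, 85.268, -0, 87.261, -4.893], TCP at [0.203, -0.564, 0.211] pointing down, gripper open.
Joint ranges: [-169.43, 169.43], [-51.17, 129.36], [1.28, 143.12], [-76.62, 256.62], [0, 156.53], [-152.29, 152.29]. Speed limits (degrees/s): [136.94, 136.94, 159.86, 180, 180, 180].

### API

Orientations are given as a 3x3 rotation matrix whose columns are the frame's x, y, z axes.
In Python, from station import env gives the robot as it stands. The module is installed in compiled form; this text tells all that it offers. Calls block until the motion is done:
- env.move_ptp(position, orientation): joint-space move of the TCP to a pose.
- env.servo_line(position, ori=None, vel=0.15): straight line of the TCP; ori=None keeps the orientation; vel is the mean speed in m/s.
- env.goto_joints(angles): joint-space move.
- env.let_go() and env.gripper_close(f_grip=None): open the fingers fully, or close them until they stop; f_grip is the grip in N (None keeps the last).
- env.wait(seconds).
- env.solve_ik(position, orientation): joint angles nearest the present ones, or None.
- env.get_image(name): name is "side" or "top"; returns a dict with "img" (384x512x3 uint8, blue, green, red), "fx", "fy", "cx", "cy" (pixels), "R" (3x3) and "t" (3): a world point X has camera coordinates R X + t. Camera axes: x right, y down, z forward; pixel columns grow to the right and rows downward; lengths in m; the calibration is good to about 2 mm. A picture is of the moment at which its call begins. There is no depth.
A pose or a line that the arm cannot do raises env.IKError and nothing moves.
- env.finish_job(): hands the job in; it is judged then, once.
Readings, each from a call of its own:
- env.get_clock(): time.
- env.get_joint_positions(): joint angles.
- env.get_joint_vel(): joint speeds.
- env.get_joint_torque(): joint torques, N m.
- env.get_eef_pos(): TCP position.
- env.get_tool_rot(): TCP orientation.
- env.get_ft_force(): force on the tool from outside, world axes, zero at the start.
- env.get_wrist_torque(): the same for the moment, N m.
- env.get_finger_gap(): finger opening in m.
- env.get_gripper_force(): force on a finger pad.
Only numpy, scipy, OpenCV 4.12 (cv2) and the standard library are available. Lean on these libraries where they do the work, as an engineer would, in place of code of your own. Each camera call takes 0.05 s, during which the arm holds its last target. There are 200 camera calls.

### The job

Load the plywood caddy with the inks for the next screen-print run: each of its three wells has a colour card in front of it, and the jar of that colour must stand upright on the floor of that well. Take out the orange jar left there from the last job and stand it upright on the blue returns tray; leave the lime and black jars where they are, set every jar down rather than dropping it, and let go of everything at the end.

Things in the scene. Friction and masses are not known exactly. Their poses are not given: they have to be found in the camera images.
- coral_center (a point): Centre (half-way up) of the coral ink jar: a small upright round jar, coral red, white lid, a smear of the ink on the lid and a band of it round the body; 54 mm across the lid (top 14 mm), 52 mm body, 55 mm tall, 0.11 to 0.23 kg, loose. Local z is up.
- yellow_center (a point): Centre (half-way up) of the yellow ink jar: a small upright round jar, warm golden yellow, black lid, a smear of the ink on the lid and a band of it round the body; 54 mm across the lid (top 14 mm), 52 mm body, 55 mm tall, 0.11 to 0.23 kg, loose. Local z is up.
- teal_center (a point): Centre (half-way up) of the teal ink jar: a small upright round jar, dark teal green, black lid, a smear of the ink on the lid and a band of it round the body; 54 mm across the lid (top 14 mm), 52 mm body, 55 mm tall, 0.11 to 0.23 kg, loose. Local z is up.
- coral_well (a point): Centre of the floor of the caddy well with the coral card: a white card with a coral patch, lying before the well, its centre 60.5 mm from this point along local -x (robot's side). Local y runs along the row, z up. Caddy: fixed plywood board on the table, 300 x 124 x 20 mm high; 3 round wells in a row, 92 mm apart, 68 mm across, 14 mm deep, floor 6 mm above the table.
- yellow_well (a point): Centre of the floor of the caddy well with the yellow card: a white card with a yellow patch, lying before the well, its centre 60.5 mm from this point along local -x (robot's side). Local y runs along the row, z up. Seated, a 55 mm jar has its centre 27.5 mm above this point. The cards lie flat in a rail whose lips stand 4 mm above the 20 mm board.
- teal_well (a point): Centre of the floor of the caddy well with the teal card: a white card with a teal patch, lying before the well, its centre 60.5 mm from this point along local -x (robot's side). Local y runs along the row, z up. Which card is at which well varies. Steel pull handles stick out 30 mm at the board's ends, no higher than the board.
- orange_center (a point): Centre (half-way up) of the orange jar left over from the last job: black lid with an orange smear, orange band; 50 mm across the lid (top 14 mm), 48 mm body, 46 mm tall, 0.11 to 0.23 kg, loose; at the start it stands in one of the caddy's three wells. Local z is up.
- tray_floor (a point): On the floor of the returns tray, centre of its free part. Fixed shallow blue tray, 130 (local x) x 190 (local y) mm, floor 4 mm and rim 15 mm above the table. From this point the floor is clear for 49 mm to -x, 46 mm to +x and 88 mm to either y side; at +x beyond lies a fixed 6 mm thick wooden stirrer. z up.
- lime_center (a point): Centre (half-way up) of the lime jar, not part of this job: acid yellow-green band and smear, black lid; 46 mm across the lid, 42 mm tall, loose, on the table.
- black_center (a point): Centre (half-way up) of the black jar, not part of this job: black band, plain black lid; 54 mm across, 55 mm tall, loose, on the table.

How it is judged:
By the outcome, as a careful person would: the job done as asked, in the order asked, and still so for the second after the job is handed in, with the robot touching nothing.
It also fails if it takes over 136 s, if anything falls off the work surface, if the arm or the gripper's body presses on something with over 40 N, if the wrist force passes 120 N, or if a joint passes its speed limit or range.

## Working session

There is one attempt and no reset: what is moved stays moved. The work goes in short steps, each a Python script; the robot and the scene stay as the last script left them, time stands still between calls to the robot, and variables do not carry over. Pictures are saved under pics/ and viewed, at most 14 in all, crops included, and the job is handed in when it is done.

```bash
mkdir -p pics
python3 - <<'E'
from station import env
import cv2,numpy as np
for n in("top","side"):
    d=env.get_image(n);cv2.imwrite(f"pics/{n}0.png",d["img"])
    R,t=np.array(d["R"]),np.array(d["t"]);print(n,d["fx"],d["fy"],d["cx"],d["cy"],R.round(3).tolist(),(-R.T@t).round(3))
print(env.get_clock(),env.get_tool_rot(),env.get_finger_gap())
E
```

```text
top 378.83779566901063 378.83779566901063 258.24278437600475 190.01822402990862 [[0.014, -1.0, -0.017], [-0.994, -0.012, -0.106], [0.106, 0.019, -0.994]] [ 0.452 -0.02   1.208]
side 359.88969939075326 359.88969939075326 254.35927361130717 193.154311473499 [[-0.867, -0.498, -0.012], [-0.152, 0.287, -0.946], [0.475, -0.818, -0.324]] [0.064 0.85  0.412]
0.1 [[ 9.40813750e-01  3.38923734e-01 -4.35747522e-04]
 [ 3.38923984e-01 -9.40812346e-01  1.63154615e-03]
 [ 1.43013064e-04 -1.68266634e-03 -9.99998574e-01]] 0.08534292158285059
```

View pics/top0.png

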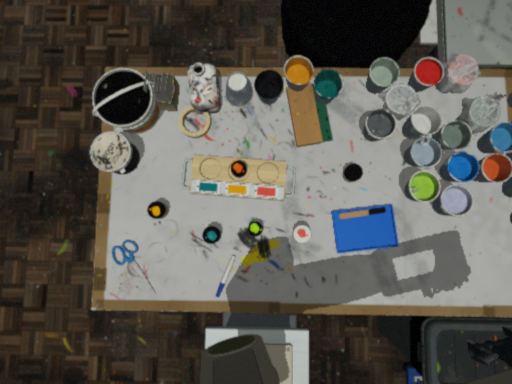

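View pics/side0.png

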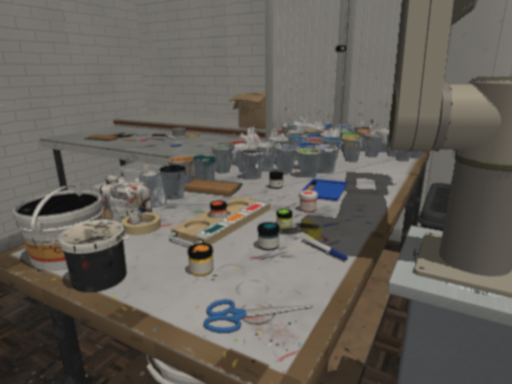

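The top view shows teal jar (212,234), yellow jar (156,210), coral jar (302,233), lime (256,228), black (353,172) and orange in the middle well (239,169). The cards from left to right are teal (208,187), yellow (237,189) and coral (266,191), and the tray is at (364,228). I'll zoom in.

Run:
```python
import cv2
a=cv2.imread("pics/top0.png")[145:260,135:405]
cv2.imwrite("pics/crop0.png",cv2.resize(a,(800,341),interpolation=cv2.INTER_CUBIC))
b=cv2.imread("pics/side0.png")[165:285,165:355]
cv2.imwrite("pics/crop1.png",cv2.resize(b,(798,504),interpolation=cv2.INTER_CUBIC))
```

```text
(no output)
```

View pics/crop0.png

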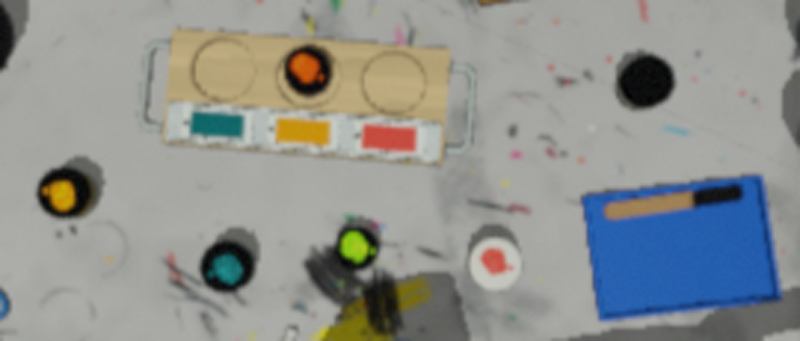

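View pics/crop1.png

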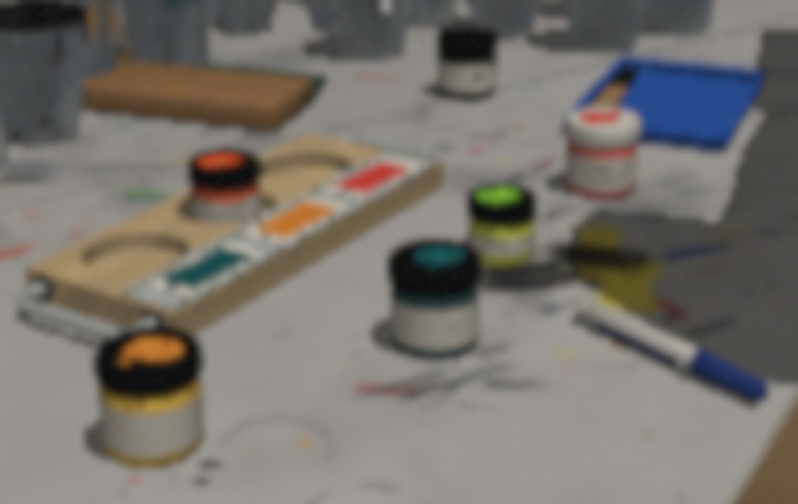

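Confirmed: the wells from left to right are teal, yellow and coral, and orange is in the yellow well. Black lids and coloured patches separate cleanly, so I'll measure them.

```bash
cat > meas.py <<'E'
import cv2,numpy as np
def cast(d,px,z):
    R,t=np.array(d["R"]),np.array(d["t"]);C=-R.T@t
    r=R.T@np.array([(px[0]-d["cx"])/d["fx"],(px[1]-d["cy"])/d["fy"],1.])
    return C+r*(z-C[2])/r[2]
def roi(m,c,h):
    o=np.zeros_like(m);x,y=c;o[y-h:y+h+1,x-h:x+h+1]=m[y-h:y+h+1,x-h:x+h+1];return o
def biggest(m):
    return max(cv2.findContours(m,cv2.RETR_EXTERNAL,cv2.CHAIN_APPROX_NONE)[0],key=cv2.contourArea)
def lid(d,c,z,white=False,h=12):
    """centre and diameter of a lid near pixel c, lid top at height z (4x upsampled mask)"""
    x,y=c;a=cv2.resize(d["img"][y-h:y+h+1,x-h:x+h+1],None,fx=8,fy=8,interpolation=cv2.INTER_CUBIC)
    hsv=cv2.cvtColor(a,cv2.COLOR_BGR2HSV);V,S=hsv[...,2].astype(int),hsv[...,1]
    m=(((V>185)|((S>90)&(V>120))) if white else ((V<70)|(S>110))).astype(np.uint8)
    k=biggest(m);(u,v),r=cv2.minEnclosingCircle(k);k=cv2.convexHull(k);M=cv2.moments(k);u,v=M["m10"]/M["m00"],M["m01"]/M["m00"]
    p=lambda u,v:(x-h+(u+.5)/8-.5,y-h+(v+.5)/8-.5)
    P=cast(d,p(u,v),z);s=np.linalg.norm(cast(d,p(u+1,v),z)-P)
    return P,2*s*np.sqrt(M["m00"]/np.pi),p(u,v)
E
python3 - <<'E'
from station import env
from meas import *
d=env.get_image("top");s=env.get_image("side");I=d["img"]
for n,c,z in(("teal",(212,234),.055),("yellow",(156,210),.055),("orange",(239,169),.052),("lime",(256,228),.042),("black",(353,172),.055),("coral",(302,233),.055)):
    P,D,p=lid(d,c,z,n=="coral");print(n,P.round(4),"diam",round(D,4),np.round(p,1))
hsv=cv2.cvtColor(I,cv2.COLOR_BGR2HSV)
C=[]
for n,c in(("teal",(208,187)),("yellow",(237,189)),("coral",(266,191))):
    m=roi((hsv[...,1]>120).astype(np.uint8),c,11);m[:c[1]-7]=0
    M=cv2.moments(m,True);P=cast(d,(M["m10"]/M["m00"],M["m01"]/M["m00"]),.021);C.append(P);print("card",n,P.round(4),M["m00"])
C=np.array(C);print("spacing",np.linalg.norm(np.diff(C,axis=0),axis=1))
y=C[0]-C[2];y[2]=0;y/=np.linalg.norm(y);x=np.array([y[1],-y[0],0]);print("caddy x",x,"yaw",np.degrees(np.arctan2(x[1],x[0])))
for k,n in zip((1,0,-1),("teal","yellow","coral")):print("well",n,(C.mean(0)+.092*k*y+.0605*x).round(4))
# wood board check
m=((hsv[...,0]>10)&(hsv[...,0]<28)&(hsv[...,1]>60)&(hsv[...,2]>110)).astype(np.uint8)
r=cv2.minAreaRect(biggest(roi(m[:],(238,178),55)));print("wood rect",r,[cast(d,q,.02).round(3)[:2].tolist() for q in cv2.boxPoints(r)])
m=roi(((hsv[...,0]>100)&(hsv[...,0]<125)&(hsv[...,1]>130)).astype(np.uint8),(364,228),40)
r=cv2.minAreaRect(biggest(m));Q=np.array([cast(d,q,.015) for q in cv2.boxPoints(r)]);print("tray",Q.round(3)[:,:2].tolist(),np.linalg.norm(np.diff(Q,axis=0),axis=1),Q.mean(0))
hs=cv2.cvtColor(s["img"],cv2.COLOR_BGR2HSV)
# two-view check: smear triangulation
for n,c1,c2,lo,hi in(("teal",(212,234),(268,226),80,100),("yellow",(156,210),(201,249),10,30),("orange",(239,169),(218,204),0,15)):
    u=[]
    for H,c in((hsv,c1),(hs,c2)):
        m=roi(((H[...,0]>=lo)&(H[...,0]<=hi)&(H[...,1]>120)&(H[...,2]>60)).astype(np.uint8),c,7)
        M=cv2.moments(m,True);u.append((M["m10"]/M["m00"],M["m01"]/M["m00"]))
    Pm=[np.array([[q["fx"],0,q["cx"]],[0,q["fy"],q["cy"]],[0,0,1]])@np.c_[q["R"],q["t"]] for q in(d,s)]
    X=cv2.triangulatePoints(Pm[0],Pm[1],np.array(u[0]),np.array(u[1])).ravel();print("tri",n,(X[:3]/X[3]).round(4),cast(d,u[0],.055).round(4))
E
```

```text
teal [0.4378 0.1417 0.055 ] diam 0.0533 [211.4 234.3]
yellow [0.5109 0.3106 0.055 ] diam 0.0547 [156.9 209.4]
orange [0.6413 0.0636 0.052 ] diam 0.0486 [238.5 168.3]
lime [0.4487 0.0167 0.042 ] diam 0.0588 [252.8 231.2]
black [ 0.6331 -0.2862  0.055 ] diam 0.0547 [352.4 172. ]
coral [ 0.4432 -0.1316  0.055 ] diam 0.0488 [301.8 233.8]
card teal [0.5866 0.1614 0.021 ] 108.0
card yellow [0.5806 0.0704 0.021 ] 135.0
card coral [ 0.5745 -0.0224  0.021 ] 123.0
spacing [0.09119203 0.09298577]
caddy x [ 0.99782133 -0.06597423  0.        ] yaw -3.7827922394194853
well teal [0.647  0.1576 0.021 ]
well yellow [0.6409 0.0658 0.021 ]
well coral [ 0.6349 -0.026   0.021 ]
wood rect ((238.64930725097656, 170.01663208007812), (94.28169250488281, 25.06887435913086), 4.304469108581543) [[0.611, 0.217], [0.691, 0.214], [0.672, -0.087], [0.592, -0.081]]
tray [[0.516, -0.228], [0.541, -0.422], [0.409, -0.434], [0.385, -0.242]] [0.19541972 0.13184895 0.19310087] [ 0.46263513 -0.33158752  0.015     ]
tri teal [0.4344 0.1419 0.0561] [0.4344 0.1421 0.055 ]
tri yellow [0.5072 0.3153 0.0567] [0.5075 0.316  0.055 ]
tri orange [0.6438 0.0658 0.0431] [0.6433 0.0658 0.055 ]
```

Everything fits the given sizes: 92 mm pitch, 131×194 mm tray, lid heights near 55 mm. I'll start with the orange jar.

```bash
cat > rob.py <<'E'
import numpy as np
from station import env
def ori(a):
    """tool down, closing line at yaw a (deg), half turn chosen for the smaller wrist angle"""
    def mk(b):
        y=np.array([np.cos(np.radians(b)),np.sin(np.radians(b)),0]);z=np.array([0,0,-1.]);return np.c_[np.cross(y,z),y,z]
    return mk(a),mk(a+180)
def over(xy,a,z=.2):
    q=[(env.solve_ik([*xy,z],o),o) for o in ori(a)]
    q=[c for c in q if c[0] is not None];o=min(q,key=lambda c:abs(c[0][5]))[1]
    env.move_ptp([*xy,z],o)
def pick(xy,a,z,f=40):
    over(xy,a);env.servo_line([*xy,z+.06],vel=.2);env.servo_line([*xy,z],vel=.06)
    print("pre-close F",np.round(env.get_ft_force(),1));env.gripper_close(f);print("gap",env.get_finger_gap(),"pad",env.get_gripper_force())
    env.servo_line([*xy,z+.05],vel=.08);env.servo_line([*xy,.2],vel=.2)
    print("lifted gap",env.get_finger_gap(),"pad",env.get_gripper_force(),"t",env.get_clock())
def lower(xy,a,z):
    """bring the held jar over xy, lower until it touches the floor (expected at tcp height z)"""
    over(xy,a);env.servo_line([*xy,z+.05],vel=.2);env.servo_line([*xy,z+.004],vel=.05);env.wait(.3)
    f0=np.array(env.get_ft_force());h=z+.004
    while h>z-.004:
        h-=.001;env.servo_line([*xy,h],vel=.02);env.wait(.05);df=np.array(env.get_ft_force())-f0
        if df[2]>2.5:break
    print("touch at",round(h-z,4),"dF",df.round(1),"tcp",np.round(env.get_eef_pos(),4))
def release(xy):
    env.let_go();z=env.get_eef_pos()[2];env.servo_line([*xy,z+.06],vel=.1);env.servo_line([*xy,.2],vel=.2)
    print("released t",env.get_clock())
E
python3 - <<'E'
from rob import *
pick((.6412,.0640),-3.8+90,.023)
E
```

```text
pre-close F [0.5 0.9 0.6]
gap 0.04643930422434849 pad 41.616326833027415
lifted gap 0.04588195943757094 pad 41.07170748815406 t 6.8083
```

Run:
```python
from rob import *
from meas import *
a=env.get_image("top")["img"][100:260,135:405];b=env.get_image("side")["img"][60:300,130:450]
print(env.get_ft_force())
cv2.imwrite("pics/h1.png",np.vstack([cv2.resize(a,(540,250)),cv2.resize(b,(540,340))]))
```

```text
[-0.65216328 -0.2402072  -2.36015922]
```

View pics/h1.png

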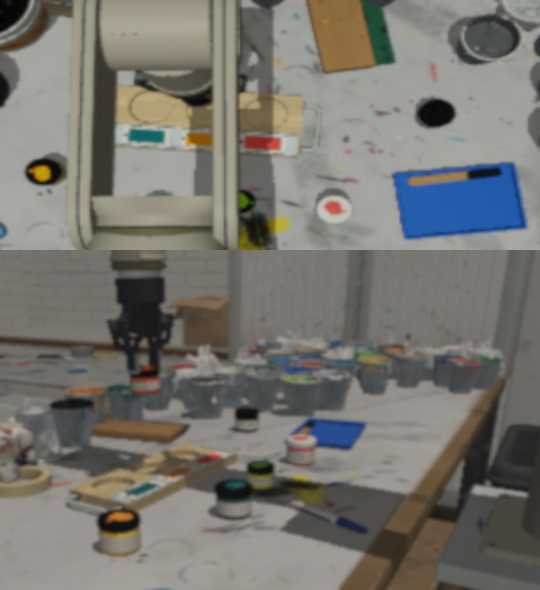

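The orange jar hangs upright between the fingers (side view, about 145,380) and the well is empty; the load is about 2.4 N. Next I'll place it on the tray.

Run:
```python
from rob import *
xy=(.4497,-.333)
lower(xy,97,.021)
print(env.get_finger_gap())
```

```text
touch at -0.0 dF [-1.9  2.6  7.4] tcp [ 0.4498 -0.3331  0.0219]
0.04614103859613789
```

Run:
```python
from rob import *
release((.4497,-.333))
pick((.4432,-.132),-3.8,.026)
w=(.6349,-.026);lower(w,-3.8,.032);print(env.get_finger_gap(),env.get_clock())
```

```text
released t 14.1333
pre-close F [ 0.6  0.3 -0.7]
gap 0.050183851531869904 pad 40.78692331997445
lifted gap 0.0496875725942574 pad 41.495940010954655 t 18.9667
touch at 0.0 dF [-2.7 -0.4  5.9] tcp [ 0.6351 -0.0261  0.0328]
0.04946675056951504 23.1583
```

Contact came at the expected well-floor height. I'll release, pick yellow, and then take a picture.

Run:
```python
from rob import *
from meas import *
release((.6349,-.026))
over((.45,.3),-3.8)
d=env.get_image("top")
for n,c,z in(("teal",(212,234),.055),("yellow",(156,210),.055)):
    print(n,lid(d,c,z))
a=d["img"][100:270,135:405];b=env.get_image("side")["img"][60:300,130:450]
cv2.imwrite("pics/h2.png",np.vstack([cv2.resize(a,(540,340)),cv2.resize(b,(540,260))]))
```

```text
released t 25.05
teal (array([0.4357109 , 0.14207265, 0.055     ]), np.float64(0.05734010370354805), (211.2068404684263, 234.94214059756405))
yellow (array([0.51077478, 0.31066831, 0.055     ]), np.float64(0.05471392701301215), (156.87309287483927, 209.4353269618758))
```

View pics/h2.png

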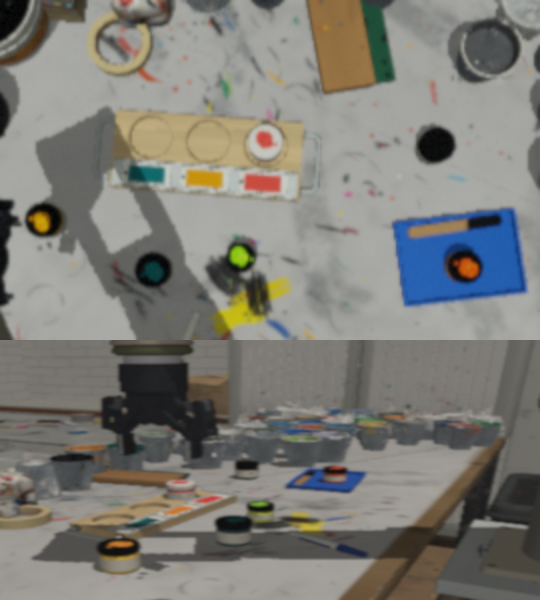

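Coral sits upright in the right-hand well (crop 264,142), and orange stands on the tray floor (463,267) clear of the stirrer. Yellow (43,220) and teal (153,270) haven't moved. Now I'll do yellow and teal.

Run:
```python
from rob import *
pick((.5109,.3106),-3.8,.026)
w=(.6409,.0658);lower(w,-3.8,.032);print(env.get_finger_gap(),env.get_clock())
```

```text
pre-close F [ 0.2  0.1 -0.2]
gap 0.05003536315584378 pad 41.04261986212805
lifted gap 0.049728352101381296 pad 41.65911499410868 t 30.75
touch at 0.0 dF [-2.8 -0.4  7.7] tcp [0.6412 0.0657 0.0329]
0.050079697397821546 35.1333
```

Run:
```python
from rob import *
release((.6409,.0658))
pick((.4378,.1417),-3.8,.026)
w=(.6470,.1576);lower(w,-3.8,.032);print(env.get_finger_gap(),env.get_clock())
```

```text
released t 37.025
pre-close F [-0.2  0.5  0. ]
gap 0.0505879042013766 pad 40.33839633688331
lifted gap 0.05058383099520012 pad 42.00766883790493 t 41.75
touch at 0.0 dF [-3.1  1.4  8.6] tcp [0.6473 0.1578 0.033 ]
0.050372689991391814 45.9083
```

Run:
```python
from rob import *
from meas import *
release((.6470,.1576))
over((.40,-.45),-3.8,.25)
d=env.get_image("top")
a=d["img"][145:260,135:405];b=env.get_image("side")["img"][165:285,165:355]
for n,c,z in(("teal",(211,166),.061),("yellow",(239,168),.061),("black",(353,172),.055)): print(n,lid(d,c,z)[:2])
cv2.imwrite("pics/h3.png",np.vstack([cv2.resize(a,(540,230)),cv2.resize(b,(540,341))]))
```

```text
released t 47.7917
teal (array([0.64411051, 0.15751083, 0.061     ]), np.float64(0.053585584032265134))
yellow (array([0.63960768, 0.0688964 , 0.061     ]), np.float64(0.052378762575563995))
black (array([ 0.63313703, -0.28613621,  0.055     ]), np.float64(0.0546615489336393))
```

View pics/h3.png

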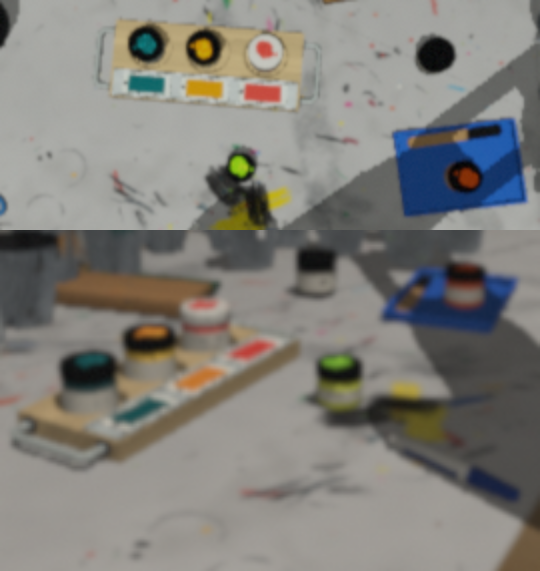

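All three jars stand upright in their matching wells (teal 146,44; yellow 204,48; coral 265,52). Orange is upright on the tray (464,177), and lime and black haven't been touched. I'll hand it in.

```bash
python3 -c "
from station import env
print(env.get_finger_gap());print(env.finish_job())"
```

```text
0.08523542908513224
the job is handed in; nothing more can be done
None
```

The job is handed in: the final pictures showed the coral, yellow and teal jars upright in their matching wells, orange upright on the returns tray, lime and black where they were, and the gripper open and clear, at about 50 s of the 136 s allowed.

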